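# Mirror the soldering tool row for a left-handed colleague

### The arm

A 6-joint arm with a two-finger parallel gripper is mounted at the origin on a cart in front of the work surface, level with it; the furniture and walls round the work are solid. World frame = base frame: x ahead of the robot, y to its left, z up, the work surface at z = 0. Lengths are in m, angles in rad, forces in N, time in s.
With the tool pointing down it reaches from about 0.375 to 0.975 m from the base axis. Payload 3.8 kg.
Tool frame: the origin (TCP) lies at the very end of the fingers, on their centre line; the grasp point (between the pads) lies 19 mm behind it; z points along the fingers, y is the line along which they close (so a half turn about z gives the same grasp; the last joint's range is limited). The gripper opens to 85 mm and grips with 20 to 120 N. Pads are 22 mm wide; open, the fingers measure 114 mm over their backs; the gripper's body (76 mm by 85 mm) begins 54 mm behind the grasp point. The pads swing forward as they close: fully open they stand 13 mm farther back than shut.
Start: joints at [-1.318, 0.264, 1.604, -0, 1.274, -0.037], TCP at [0.193, -0.647, 0.231] pointing down, gripper open.
Joint ranges: [-2.63, 2.63], [-0.94, 2.18], [0.31, 2.57], [-1.31, 4.45], [0, 2.66], [-2.55, 2.55]. Speed limits (rad/s): [2.57, 2.57, 3.14, 3.14, 3.14, 3.14].

### API

Orientations are given as a rotation vector (axis times angle).
In Python, from workcell import * gives the robot as it stands.
- The arm moves only by the shell command python3 -m crank 'ROWS' [OPENING] [FORCE]. ROWS is JSON, a list that holds one entry, the list of rows, each a list of 6 numbers: the shift along the tool's x, y, z in cm, then the turn, a rotation vector about the tool's x, y, z in rad. In form: [[[dx, dy, dz, ax, ay, az], ...]]. A call has 1 to 8 rows; each row shifts and turns the commanded pose from where the row before left it, along the tool's axes as they then stand; what a row does not reach is not made up. A row lasts 1/12 s, in which the tool goes at most 41.7 mm and 7.16 degrees, less where a joint would pass 70% of its speed; a pose out of reach is approached as far as the arm can. A call with a gripper value outside its range is refused whole. OPENING is the finger opening in cm, from 0 to 8.54, set as the call begins (- or left out, the last holds). The fingers move at their own pace and stop on an object; FORCE is the grip in N (left out, the last holds). Time passes only in rows, so rows that do not move let the fingers close. It gives the time, the measured TCP pose, the force, the opening and the grip force at its end, in the units of the state.
- read_state(): the state, without advancing time (a new reading comes with each control period).
- read_camera(name): name is "side" or "top"; returns the picture (400x640x3 uint8, blue, green, red); there is no depth.
- camera_model(name): a dict with "camera_matrix" (3x3 intrinsics, pixels), "k1" (the pictures are not rectified: a ray, as slopes to the right and down, at radius r is drawn at 1 + k1 r^2 times it, then the intrinsics apply), "R" (3x3) and "t" (3): a world point X has camera coordinates R X + t. Camera axes: x right, y down, z forward; pixel columns grow to the right and rows downward; lengths in m; the calibration is good to about 2 mm. A picture is of the moment at which its call begins. camera_model takes no time and is no camera call.
- finish_job(): hands the job in; it is judged then, once.
The state is a dict: "time": time; "q": joint angles; "joint_vel": joint speeds; "joint_torque": joint torques, N m; "tool_pos": TCP position; "tcp_rot": TCP orientation; "wrist_force": force on the tool from outside, world axes, zero at the start; "torque": the same for the moment, N m; "width": opening from 0.0 (shut) to 1.0 (fully open); "grip_force": force on a finger pad.
Only numpy, scipy, OpenCV 4.12 (cv2) and the standard library are available. Lean on these libraries where they do the work, as an engineer would, in place of code of your own. Each camera call takes 0.05 s, during which the arm holds its last target. There are 200 camera calls.

### The job

A left-handed colleague is taking over the bench: move the four soldering tools from the rack they lie in to the empty rack, in reverse order, so that the tool at the left end of the old row lies at the right end of the new one, and so on along the row. Lay each tool in its own notch, along the notch and about centred across both uprights, either way round, and leave it lying there.

Things in the scene. Friction and masses are not known exactly. Their poses are not given: they have to be found in the camera images.
- flux_pen: Straight white pen, 131 mm long, 13 mm thick, 20 g; pinch it across its middle. Origin in the middle of its underside; x along its length, y across it, z up (may lie turned either way about its length afterwards).
- tweezers: Pointed bare steel tweezers, 124 mm long, 14 mm wide, 10 mm high, 18 g; pinch across the arms near the middle. Origin in the middle of its underside; x along its length, y across it, z up (may lie turned either way about its length afterwards).
- torque_driver: Stout driver with thick moulded handle, 186 mm long; behaves as a bar 28 mm wide and 33 mm high along its whole length, 60 g; pinch across its middle. Origin in the middle of its underside; x along its length, y across it, z up (may lie turned either way about its length afterwards).
- soldering_iron: Cold soldering pencil, 208 mm long, 45 g; its handle is a bar 18 mm wide, 20 mm high, from 74 mm behind to 36 mm ahead of the origin along x (the thin tip beyond carries nothing). Pinch the handle 0 to 20 mm behind the origin. It rests on both uprights when its origin lies 15 mm off the rack middle line toward its tip, as at the start. Origin on the underside at mid-length; x to the tip, z up.
- saddle_flux_pen: The one of four identical black saddles (76 x 58 mm, 53 mm high, fixed on the source rack) in which the flux pen lies at the start. Two 12 mm thick notched uprights at x = -31 and 31 mm, 50 mm open gap between them for fingers. Notch floor 45 mm above the bench, 42 mm wide in y between round ribs 8 mm high. Origin at bench level under the notch middle; x along the notch.
- saddle_tweezers: The one of four identical black saddles (76 x 58 mm, 53 mm high, fixed on the source rack) in which the tweezers lies at the start. Two 12 mm thick notched uprights at x = -31 and 31 mm, 50 mm open gap between them for fingers. Notch floor 45 mm above the bench, 42 mm wide in y between round ribs 8 mm high. Origin at bench level under the notch middle; x along the notch.
- saddle_torque_driver: The one of four identical black saddles (76 x 58 mm, 53 mm high, fixed on the source rack) in which the torque driver lies at the start. Two 12 mm thick notched uprights at x = -31 and 31 mm, 50 mm open gap between them for fingers. Notch floor 45 mm above the bench, 42 mm wide in y between round ribs 8 mm high. Origin at bench level under the notch middle; x along the notch.
- saddle_soldering_iron: The one of four identical black saddles (76 x 58 mm, 53 mm high, fixed on the source rack) in which the soldering iron lies at the start. Two 12 mm thick notched uprights at x = -31 and 31 mm, 50 mm open gap between them for fingers. Notch floor 45 mm above the bench, 42 mm wide in y between round ribs 8 mm high. Origin at bench level under the notch middle; x along the notch.
- source_rack: Aluminium base plate 80 x 252 x 8 mm, fixed, that carries the four saddles in a row 60 mm apart (at y = -90, -30, 30, 90 mm of its frame), one tool in each at the start in any order. The lid of the open parts box behind the right-hand rack stands 160 mm above the bench: carry tools over it. Origin at its middle at bench level; x across the row (along the notches, away from the robot), y along the row to the left. Yaw 0 to 0.22 rad. 
- target_rack: The empty rack, fixed, same make as the other: notches at y = -90, -30, 30, 90 mm, 42 mm wide between 8 mm round ribs, floor 45 mm above the bench; 12 mm thick uprights at x = -31 and 31 mm, 50 mm open gap between for fingers, base 12 mm high in the gap. Origin at its middle at bench level; x across the row (along the notches, away from the robot), y along the row to the left. Yaw 0 to 0.22 rad. 

How it is judged:
By the outcome, as a careful person would: the job done as asked, in the order asked, and still so for the second after the job is handed in, with the robot touching nothing.
It also fails if it takes over 109 s, if anything falls off the work surface, if the arm or the gripper's body presses on something with over 40 N, if the wrist force passes 120 N, or if a joint passes its speed limit or range.

## Working session

There is one attempt and no reset: what is moved stays moved. The work goes in short steps, Python scripts to look and compute and a shell command to move; the robot and the scene stay as the last step left them, time stands still between calls to the robot, and variables do not carry over. Pictures are saved under pics/ and viewed, at most 14 in all, crops included, and the job is handed in when it is done.

```bash
mkdir -p pics; ls
python3 - <<'E'
from workcell import *
import cv2
s=read_state();print(s)
for n in("top","side"):
    cv2.imwrite(f"pics/{n}0.png",read_camera(n)); m=camera_model(n); print(n,m)
E
```

```text
pics
{'time': 0.0, 'q': array([-1.31788004e+00,  2.64758620e-01,  1.60539101e+00, -1.41879640e-05,
        1.27368047e+00, -3.68967743e-02]), 'joint_vel': array([-0.00013799,  0.00134413, -0.00068122, -0.00235119,  0.00015148,
       -0.00021689]), 'joint_torque': array([-2.49815574e-03, -5.15117812e+01, -3.67316043e+01, -3.46101087e-04,
        1.28512413e-02,  3.02990725e-05]), 'tool_pos': array([ 0.19270904, -0.6461416 ,  0.22994915]), 'tcp_rot': array([-3.10646629e+00, -4.53331272e-01,  3.99764943e-04]), 'wrist_force': array([-0.2885817 , -0.01965836, -0.852042  ]), 'torque': array([-0.01182979, -0.04794701, -0.03241436]), 'grip_force': 0.0, 'width': 1.0011136367492066}
top {'camera_matrix': array([[375.90732278,   0.        , 324.41217721],
       [  0.        , 375.90732278, 201.75494791],
       [  0.        ,   0.        ,   1.        ]]), 'k1': 0.023055802303906744, 'R': array([[-0.01188199, -0.99975371, -0.01874389],
       [-0.98920584,  0.01449043, -0.14581437],
       [ 0.14605007,  0.016809  , -0.98913439]]), 't': array([0.16672759, 0.46381105, 0.8673231 ])}
side {'camera_matrix': array([[432.39379339,   0.        , 323.01405084],
       [  0.        , 432.39379339, 199.69450884],
       [  0.        ,   0.        ,   1.        ]]), 'k1': -0.08854062241031187, 'R': array([[-0.84161284, -0.53992832,  0.01285426],
       [-0.32655717,  0.48977531, -0.80838144],
       [ 0.43017234, -0.68454185, -0.58851866]]), 't': array([0.4641756 , 0.1371881 , 0.82063047])}
```

View pics/top0.png

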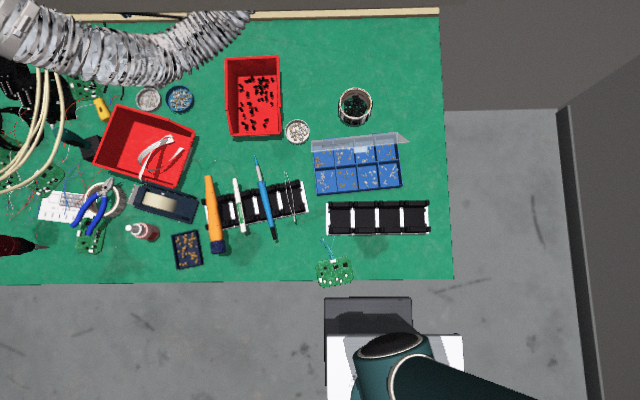

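View pics/side0.png

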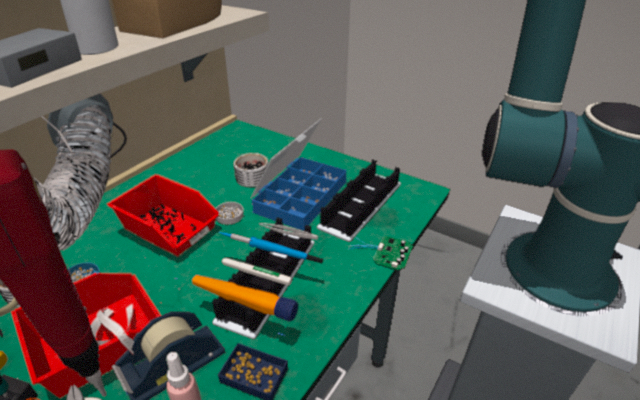

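The top picture shows the source rack at about (255,205) with, from left, the driver (213,213), pen (239,205), iron (264,198) and tweezers (291,195). The empty rack is at (378,217). The side view agrees, with the iron's dark end at (322,259) facing the robot. I'll enlarge both views.

```bash
cat > h.py <<'E'
import cv2, numpy as np
from workcell import *
def ray(n,px):
    m=camera_model(n);K=m["camera_matrix"]
    d=(np.array(px,float)-K[:2,2])/[K[0,0],K[1,1]]
    u=d.copy()
    for _ in range(20): u=d/(1+m["k1"]*(u@u))
    R,t=np.array(m["R"]),np.array(m["t"])
    return -R.T@t, R.T@np.array([u[0],u[1],1.])
def onz(n,px,z):
    c,r=ray(n,px); return c+r*(z-c[2])/r[2]
def proj(n,X):
    m=camera_model(n);K=m["camera_matrix"];x=np.array(m["R"])@X+m["t"];u=x[:2]/x[2]
    u=u*(1+m["k1"]*(u@u));return u*[K[0,0],K[1,1]]+K[:2,2]
E
python3 - <<'E'
import cv2
a=cv2.imread("pics/top0.png")
cv2.imwrite("pics/c1.png",cv2.resize(a[140:270,190:320],None,fx=4.6,fy=4.6,interpolation=cv2.INTER_CUBIC))
cv2.imwrite("pics/c2.png",cv2.resize(a[140:250,305:445],None,fx=5,fy=5,interpolation=cv2.INTER_CUBIC))
E
```

```text
(no output)
```

View pics/c1.png

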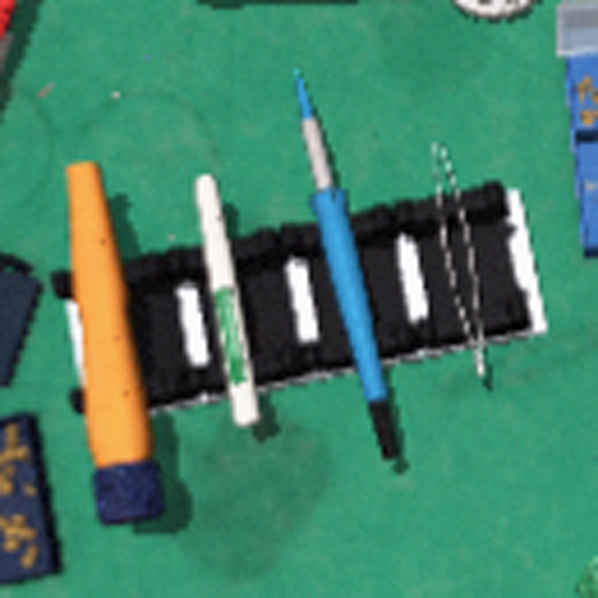

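View pics/c2.png

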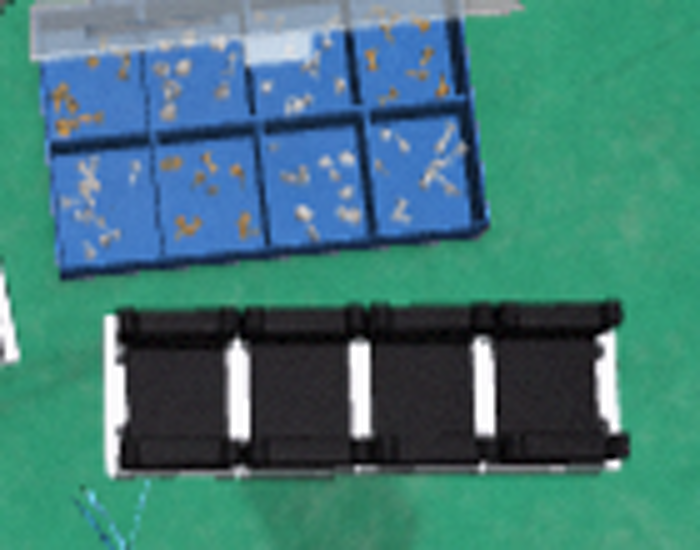

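The enlargement confirms the order from left: driver, pen, iron (tip away from the robot), tweezers. The white gaps in the target rack are at full-image (352.8,218), (377,218) and (402,218). Next I'll measure.

Run:
```python
from h import *
a=cv2.imread("pics/top0.png").astype(int);b,g,r=a[...,0],a[...,1],a[...,2]
print("cam",ray("top",(0,0))[0],ray("side",(0,0))[0])
def comps(mask,x0,y0,x1,y1,z,mn=8):
    m=np.zeros(mask.shape,np.uint8);m[y0:y1,x0:x1]=mask[y0:y1,x0:x1]
    for c in cv2.findContours(m,cv2.RETR_EXTERNAL,cv2.CHAIN_APPROX_NONE)[0]:
        if len(c)<mn: continue
        W=np.array([onz("top",p,z)[:2] for p in c[:,0,:]],np.float32)
        (cx,cy),wh,an=cv2.minAreaRect(W)
        bx=cv2.boxPoints(((cx,cy),wh,an)); e=max((bx[1]-bx[0],bx[2]-bx[1]),key=np.linalg.norm); e=e*np.sign(e[0])
        print("px",c[:,0].mean(0).round(1),"ctr",round(cx,4),round(cy,4),"size",np.round(wh,4),"dir",round(float(np.arctan2(e[1],e[0])),3))
white=(a.min(2)>140)
print("target white");comps(white,305,195,445,245,.008)
print("src white");comps(white,195,170,320,250,.008)
print("driver");comps((r>b+80)&(r>g+40),195,165,230,260,.061)
print("pen");comps(((a.min(2)>130)),228,170,250,240,.051)
print("iron");comps((b>r+70)&(b>g+25),250,150,280,250,.055)
```

```text
cam [0.33411306 0.14538687 0.92865455] [0.08244337 0.74518611 0.58789003]
target white
px [401.4 217.2] ctr 0.4296 -0.0271 size [0.0445 0.0095] dir 0.017
px [376.5 217.5] ctr 0.4292 0.0337 size [0.0074 0.0469] dir -0.032
px [352.4 218.2] ctr 0.43 0.0937 size [0.0098 0.0469] dir -0.022
px [426.2 216.2] ctr 0.4314 -0.087 size [0.0097 0.0492] dir -0.051
px [327.1 218.7] ctr 0.4273 0.1527 size [0.0098 0.079 ] dir -0.013
px [305.9 203.7] ctr 0.4662 0.2079 size [0.0427 0.0068] dir 0.19
src white
px [293.9 217. ] ctr 0.4332 0.2377 size [0.0198 0.0025] dir 0.0
px [206.3 213.7] ctr 0.445 0.4533 size [0.0434 0.0059] dir 0.212
px [242.  218.4] ctr 0.4328 0.3648 size [0.07   0.0125] dir 0.069
px [231.4 210. ] ctr 0.4528 0.3918 size [0.0419 0.0105] dir 0.188
px [255.4 205.2] ctr 0.4644 0.3323 size [0.0421 0.0097] dir 0.21
px [279.2 200.4] ctr 0.4765 0.2736 size [0.046  0.0102] dir 0.2
px [303.8 196.5] ctr 0.4839 0.2133 size [0.0796 0.0107] dir 0.19
px [236.1 190.7] ctr 0.5026 0.3817 size [0.0639 0.0126] dir 0.215
px [258.9 174.8] ctr 0.5406 0.3244 size [0.0268 0.0078] dir 0.206
driver
px [211.9 208.9] ctr 0.4525 0.4245 size [0.1547 0.0296] dir 0.175
pen
px [231.4 210.2] ctr 0.4473 0.3801 size [0.04   0.0104] dir 0.188
px [239.2 205.2] ctr 0.4599 0.3635 size [0.132  0.0131] dir 0.193
iron
px [265.9 203.5] ctr 0.4611 0.2979 size [0.112  0.0155] dir 0.251
px [255.7 161.2] ctr 0.5638 0.3239 size [0.0203 0.0038] dir 0.325
```

```bash
cat >> h.py <<'E'
from scipy.spatial.transform import Rotation as Ro
def go(x,y,z,yaw):
    s=read_state();R=Ro.from_rotvec(s["tcp_rot"]).as_matrix()
    cy=np.arctan2(R[1,0],R[0,0]);Rn=np.array([[np.cos(yaw),np.sin(yaw),0],[np.sin(yaw),-np.cos(yaw),0],[0,0,-1]])
    print("t",round(s["time"],2),"pos",s["tool_pos"].round(4),"yaw",round(cy,3),"tilt",R[:2,2].round(4),"width",round(s["width"],3),"grip",round(s["grip_force"],1),"F",s["wrist_force"].round(1))
    print("az",round(cy-yaw,3),"then cm",((Rn.T@(np.array([x,y,z])-s["tool_pos"]))*100).round(2))
E
python3 - <<'E'
from h import *
for n,z,ps in (("tweezers",.05,((285.6,172.6),(294.8,222.6))),("lidtop",.16,((312,139),(411,146))),("boxfront",.03,((317,195),(402,186)))):
    print(n,[onz("top",p,z).round(4) for p in ps])
go(.45,-.5,.231,.198)
go(.4804,.2438,.20,.198)
E
```

```text
tweezers [array([0.5358, 0.2524, 0.05  ]), array([0.4154, 0.2304, 0.05  ])]
lidtop [array([0.5824, 0.1832, 0.16  ]), array([ 0.5633, -0.0248,  0.16  ])]
boxfront [array([0.4836, 0.1784, 0.03  ]), array([ 0.5026, -0.0276,  0.03  ])]
t 0.1 pos [ 0.1927 -0.6462  0.2301] yaw 0.29 tilt [-0.0005  0.002 ] width 1.0 grip 0.0 F [-0.   0.6  0.2]
az 0.092 then cm [28.1  -9.27 -0.09]
t 0.1 pos [ 0.1927 -0.6462  0.2301] yaw 0.29 tilt [-0.0005  0.002 ] width 1.0 grip 0.0 F [-0.   0.6  0.2]
az 0.092 then cm [ 45.71 -81.6    3.01]
```

```bash
python3 -m crank '[[[0,0,0,0,0,0.092],[3.9,-1.1,0,0,0,0],[3.9,-1.1,0,0,0,0],[3.9,-1.1,0,0,0,0],[3.9,-1.1,0,0,0,0],[3.9,-1.1,0,0,0,0],[3.9,-1.1,0,0,0,0],[3.9,-1.1,0,0,0,0]]]' 4.0 40
python3 -m crank '[[[1.0,-4,0,0,0,0],[1.0,-4,0,0,0,0],[1.0,-4,0,0,0,0],[1.0,-4,0,0,0,0],[1.0,-4,0,0,0,0],[1.0,-4,0,0,0,0],[1.0,-4,0,0,0,0],[1.0,-4,0,0,0,0]]]'
python3 -m crank '[[[1.0,-4,0,0,0,0],[1.0,-4,0,0,0,0],[1.0,-4,0,0,0,0],[1.0,-4,0,0,0,0],[1.0,-4,0,0,0,0],[1.0,-4,0,0,0,0],[1.0,-4,0,0,0,0],[0,0,0,0,0,0]]]'
python3 -c "
from h import *
go(.478,.242,.1,.19)"
```

```text
time: 0.77
tool_pos: [0.4467, -0.5163, 0.2307]
tcp_rot: [-3.125, -0.31, 0.001]
wrist_force: [0.5, -0.9, -0.6]
width: 0.471
grip_force: 0.0
time: 1.43
tool_pos: [0.4603, -0.1862, 0.2308]
tcp_rot: [-3.126, -0.309, 0.001]
wrist_force: [0.8, -0.3, 0.2]
width: 0.468
grip_force: 0.0
time: 2.1
tool_pos: [0.474, 0.1066, 0.2311]
tcp_rot: [-3.122, -0.32, -0.0]
wrist_force: [-0.6, -0.8, 0.3]
width: 0.466
grip_force: 0.0
t 2.1 pos [0.474  0.1066 0.2311] yaw 0.204 tilt [-0.0002  0.0037] width 0.466 grip 0.0 F [-0.6 -0.8  0.3]
az 0.014 then cm [  2.95 -13.22  13.11]
```

```bash
python3 -m crank '[[[0.75,-3.3,0,0,0,0.014],[0.75,-3.3,0,0,0,0],[0.75,-3.3,0,0,0,0],[0.75,-3.3,0,0,0,0],[0,0,4,0,0,0],[0,0,4,0,0,0],[0,0,4,0,0,0],[0,0,0,0,0,0]]]' 3.4
python3 -c "
from h import *
go(.478,.242,.031,.19)
im=[cv2.resize(read_camera(n)[r:r+120,c:c+140],None,fx=4,fy=4,interpolation=3) for n,r,c in (('top',130,220),('side',170,220))]
cv2.imwrite('pics/g1.png',np.vstack(im)[:,:]) if 0 else cv2.imwrite('pics/g1.png',cv2.resize(np.hstack(im),(800,343)))
"
```

```text
time: 2.77
tool_pos: [0.4726, 0.2323, 0.1024]
tcp_rot: [3.123, 0.289, -0.025]
wrist_force: [-1.3, -1.4, -1.7]
width: 0.399
grip_force: 0.0
t 2.77 pos [0.4726 0.2323 0.1024] yaw 0.184 tilt [-0.0152 -0.0068] width 0.399 grip 0.0 F [-1.3 -1.4 -1.7]
az -0.006 then cm [ 0.72 -0.85  7.14]
```

View pics/g1.png

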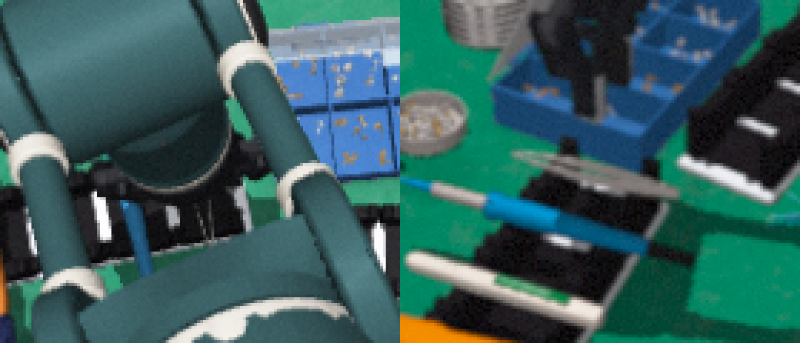

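The top view is mostly blocked by the arm. In the side view (right half) the fingers stand at about (590,100), above and beside the tweezers at (590,175). I'll let it settle and read the pose.

```bash
python3 -m crank '[[[0,0,0,0,0,0],[0,0,0,0,0,0]]]' >/dev/null; python3 -c "
from h import *
go(.478,.242,.031,.19)
print(read_state()['q'].round(3))"
```

```text
t 3.03 pos [0.482  0.236  0.1146] yaw 0.183 tilt [0.0051 0.0022] width 0.397 grip 0.0 F [ 0.6 -0.8  0.5]
az -0.007 then cm [-0.28 -0.66  8.36]
[ 0.409  0.104  2.02  -0.     1.012  1.796]
```

```bash
python3 -c "
from h import *
P=[onz('side',p,.05) for p in ((259.2,224.3),(318,237.6))];print(P,(P[0]+P[1])/2)"
```

```text
[array([0.53541437, 0.25781011, 0.05      ]), array([0.41785133, 0.22709011, 0.05      ])] [0.47663285 0.24245011 0.05      ]
```

```bash
python3 -m crank '[[[-0.4,-0.7,0,0,0,-0.015],[0,0,2.8,0,0,0],[0,0,2.8,0,0,0],[0,0,2.75,0,0,0],[0,0,0,0,0,0],[0,0,0,0,0,0],[0,0,0,0,0,0]]]' 3.4; python3 -c "
from h import *
go(.477,.242,.031,.2)"
```

```text
time: 3.62
tool_pos: [0.4758, 0.2424, 0.0299]
tcp_rot: [-3.125, -0.312, -0.005]
wrist_force: [0.3, -0.1, 0.7]
width: 0.399
grip_force: 0.0
t 3.62 pos [0.4758 0.2424 0.0299] yaw 0.199 tilt [0.0028 0.0014] width 0.399 grip 0.0 F [ 0.3 -0.1  0.7]
az -0.001 then cm [ 0.11  0.06 -0.11]
```

```bash
python3 -m crank '[[[0,0,0,0,0,0],[0,0,0,0,0,0],[0,0,0,0,0,0],[0,0,0,0,0,0],[0,0,0,0,0,0],[0,0,0,0,0,0]]]' 0 35; python3 -m crank '[[[0,0,-2,0,0,0],[0,0,-4,0,0,0],[0,0,-4,0,0,0],[0,0,-4,0,0,0],[0,0,-4,0,0,0],[0,0,0,0,0,0],[0,0,0,0,0,0]]]'; python3 -c "
from h import *
go(.428,.1234,.21,0)"
```

```text
time: 4.12
tool_pos: [0.4762, 0.2424, 0.0303]
tcp_rot: [-3.125, -0.312, -0.006]
wrist_force: [-0.9, 0.3, 6.8]
width: 0.136
grip_force: 34.1
time: 4.7
tool_pos: [0.4768, 0.2426, 0.2126]
tcp_rot: [-3.123, -0.311, -0.014]
wrist_force: [0.0, 0.1, -0.8]
width: 0.14
grip_force: 34.1
t 4.7 pos [0.4768 0.2426 0.2126] yaw 0.199 tilt [0.0083 0.0038] width 0.14 grip 34.1 F [ 0.   0.1 -0.8]
az 0.199 then cm [-4.88 11.92  0.26]
```

```bash
python3 -c "
from h import *
for z,p in ((0,((326.4,235),(428.4,233.4))),(.053,((329,202),(429,200.6))),(.053,((330,228.5),(429,226.5)))):
    a,b=[onz('top',q,z) for q in p]; print(a,b,np.arctan2(-(a-b)[0],(a-b)[1]))"
python3 -m crank '[[[0,0,0,0,0,0.1],[0,0,0,0,0,0.1],[-1.6,4,0,0,0,0],[-1.6,4,0,0,0,0],[-1.7,4,0,0,0,0],[0,0,0,0,0,0],[0,0,0,0,0,0],[0,0,0,0,0,0]]]';python3 -c "
from h import *
go(.428,.1234,.13,0)"
```

```text
[0.38834092 0.15725258 0.        ] [ 0.38915047 -0.09265053  0.        ] 0.0032394365616786143
[0.46266599 0.14947269 0.053     ] [ 0.46255379 -0.08447582  0.053     ] -0.00047959965542434353
[0.40024089 0.14799724 0.053     ] [ 0.40193406 -0.08128679  0.053     ] 0.0073844819882660125
time: 5.37
tool_pos: [0.4265, 0.1257, 0.2069]
tcp_rot: [-3.141, 0.004, 0.002]
wrist_force: [0.3, 0.0, -0.4]
width: 0.138
grip_force: 34.2
t 5.37 pos [0.4265 0.1257 0.2069] yaw -0.002 tilt [-0.001   0.0003] width 0.138 grip 34.2 F [ 0.3  0.  -0.4]
az -0.002 then cm [0.15 0.23 7.69]
```

```bash
python3 -m crank '[[[0.15,0.23,3.5,0,0,0],[0,0,4,0,0,0],[0,0,4,0,0,0],[0,0,4,0,0,0],[0,0,1.0,0,0,0],[0,0,0,0,0,0],[0,0,0,0,0,0],[0,0,0,0,0,0]]]';python3 -c "
from h import *
go(.428,.1234,.0315,0)"
```

```text
time: 6.03
tool_pos: [0.4309, 0.1246, 0.045]
tcp_rot: [-3.141, 0.001, -0.006]
wrist_force: [0.2, 0.2, -0.9]
width: 0.139
grip_force: 34.2
t 6.03 pos [0.4309 0.1246 0.045 ] yaw -0.001 tilt [0.0039 0.001 ] width 0.139 grip 34.2 F [ 0.2  0.2 -0.9]
az -0.001 then cm [-0.29  0.12  1.35]
```

```bash
python3 -m crank '[[[-0.3,0.1,0,0,0,0],[0,0,0.7,0,0,0],[0,0,0.65,0,0,0],[0,0,0,0,0,0],[0,0,0,0,0,0]]]';python3 -m crank '[[[0,0,0,0,0,0],[0,0,0,0,0,0],[0,0,0,0,0,0],[0,0,0,0,0,0]]]' 3.4; python3 -m crank '[[[0,0,-3,0,0,0],[0,0,-3.5,0,0,0],[0,0,-3.5,0,0,0],[0,0,-3.5,0,0,0],[0,0,-3.5,0,0,0],[0,0,0,0,0,0]]]'; python3 -c "
from h import *
go(.4832-.0098,.3056-.002,.2,.2)
im=[cv2.resize(read_camera(n)[r:r+120,c:c+140],None,fx=4,fy=4,interpolation=3) for n,r,c in (('top',150,310),('side',140,290))]
cv2.imwrite('pics/g2.png',cv2.resize(np.hstack(im),(800,343)))"
```

```text
time: 6.45
tool_pos: [0.4265, 0.1227, 0.0299]
tcp_rot: [-3.141, 0.002, -0.004]
wrist_force: [0.9, -0.0, 2.2]
width: 0.142
grip_force: 34.1
time: 6.78
tool_pos: [0.4249, 0.1224, 0.029]
tcp_rot: [3.141, -0.002, -0.001]
wrist_force: [0.3, 0.1, -0.7]
width: 0.401
grip_force: 0.0
time: 7.28
tool_pos: [0.4301, 0.1236, 0.2072]
tcp_rot: [-3.139, 0.002, -0.021]
wrist_force: [2.0, 0.1, 0.3]
width: 0.394
grip_force: 0.0
t 7.28 pos [0.4301 0.1236 0.2072] yaw -0.001 tilt [0.0131 0.003 ] width 0.394 grip 0.0 F [2.  0.1 0.3]
az -0.201 then cm [  7.82 -16.78   0.72]
```

View pics/g2.png

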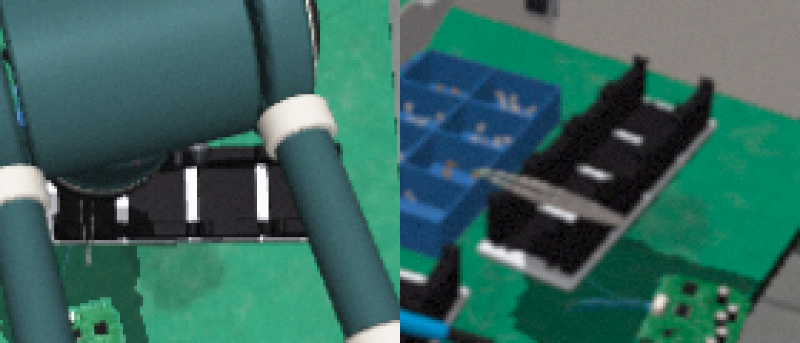

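The tweezers lie in the left notch. In the side half they run from (478,175) to (628,217). I'll locate them by number, along with the iron in the side view.

```bash
python3 -c "
from h import *
P=[onz('side',p,.05) for p in ((317.3,201.3),(369.8,216))];print('tw',P[0],P[1],(P[0]+P[1])/2)
a=cv2.imread('pics/side0.png').astype(int);b,g,r=a[...,0],a[...,1],a[...,2]
def rect(m,x0,y0,x1,y1,z):
    k=np.zeros(m.shape,np.uint8);k[y0:y1,x0:x1]=m[y0:y1,x0:x1]
    c=max(cv2.findContours(k,0,1)[0],key=cv2.contourArea)[:,0,:]
    W=np.array([onz('side',p,z)[:2] for p in c],np.float32);print(cv2.minAreaRect(W), W[W[:,0].argmax()],W[W[:,0].argmin()])
rect((b>r+60)&(b>g+20),225,225,330,265,.055)
rect(a.min(2)>120,215,250,300,290,.0515)
rect((r>b+80)&(r>g+40),185,265,300,330,.061)
"
```

```text
tw [0.48251027 0.13102668 0.05      ] [0.36693358 0.11420437 0.05      ] [0.42472193 0.12261552 0.05      ]
((0.46078264713287354, 0.296870619058609), (0.11534810066223145, 0.02478392794728279), 11.730857849121094) [0.518502   0.29892334] [0.40385073 0.28737158]
((0.46164774894714355, 0.3589993417263031), (0.13340169191360474, 0.01799657568335533), 10.408764839172363) [0.52746874 0.3685495 ] [0.39550883 0.34986466]
((0.45196449756622314, 0.42161354422569275), (0.15630020201206207, 0.04140867292881012), 10.57345199584961) [0.52895117 0.43101195] [0.3723342  0.42231137]
```

```bash
python3 -m crank '[[[0,0,0,0,0,-0.1],[0,0,0,0,0,-0.1],[1.48,-3.29,0,0,0,0],[1.48,-3.29,0,0,0,0],[1.48,-3.29,0,0,0,0],[1.48,-3.29,0,0,0,0],[1.48,-3.29,0,0,0,0],[0,0,0,0,0,0]]]' 4.0; python3 -m crank '[[[0,0,3,0,0,0],[0,0,3,0,0,0],[0,0,2.7,0,0,0],[0,0,0,0,0,0],[0,0,0,0,0,0],[0,0,0,0,0,0]]]';  python3 -c "
from h import *
go(.470,.2995,.036,.2)"
```

```text
time: 8.05
tool_pos: [0.4653, 0.3031, 0.1967]
tcp_rot: [-3.124, -0.317, 0.003]
wrist_force: [-0.1, 0.4, 0.6]
width: 0.47
grip_force: 0.0
time: 8.55
tool_pos: [0.4655, 0.2982, 0.1124]
tcp_rot: [3.126, 0.311, -0.001]
wrist_force: [0.8, 0.5, 0.9]
width: 0.465
grip_force: 0.0
t 8.55 pos [0.4655 0.2982 0.1124] yaw 0.199 tilt [-0.0005 -0.0003] width 0.465 grip 0.0 F [0.8 0.5 0.9]
az -0.001 then cm [ 0.47 -0.04  7.64]
```

```bash
python3 -m crank '[[[0.47,0,1.6,0,0,0],[0,0,3,0,0,0],[0,0,3,0,0,0],[0,0,0,0,0,0],[0,0,0,0,0,0],[0,0,0,0,0,0]]]'; python3 -c "
from h import *
go(.470,.2995,.036,.2)";python3 -m crank '[[[0,0,0,0,0,0],[0,0,0,0,0,0],[0,0,0,0,0,0],[0,0,0,0,0,0],[0,0,0,0,0,0],[0,0,0,0,0,0]]]' 0 50
```

```text
time: 9.05
tool_pos: [0.4718, 0.3002, 0.0387]
tcp_rot: [-3.125, -0.311, -0.005]
wrist_force: [0.1, 0.4, -0.6]
width: 0.467
grip_force: 0.0
t 9.05 pos [0.4718 0.3002 0.0387] yaw 0.199 tilt [0.003  0.0017] width 0.467 grip 0.0 F [ 0.1  0.4 -0.6]
az -0.001 then cm [-0.19  0.03  0.27]
time: 9.55
tool_pos: [0.4721, 0.3005, 0.0392]
tcp_rot: [-3.124, -0.312, -0.007]
wrist_force: [-0.5, -1.3, 6.9]
width: 0.193
grip_force: 49.9
```

```bash
python3 -m crank '[[[0,0,-2.5,0,0,0],[0,0,-3.7,0,0,0],[0,0,-3.7,0,0,0],[0,0,-3.7,0,0,0],[0,0,-3.7,0,0,0],[0,0,0,0,0,0],[0,0,0,0,0,0.1],[0,0,0,0,0,0.1]]]'; python3 -m crank '[[[-0.6,3.9,0,0,0,0],[-0.6,3.9,0,0,0,0],[-0.6,3.9,0,0,0,0],[-0.6,3.9,0,0,0,0],[-0.6,3.9,0,0,0,0],[-0.6,3.9,0,0,0,0],[0,0,0,0,0,0],[0,0,0,0,0,0]]]';  python3 -c "
from h import *
go(.435,.0634,.13,0)"
```

```text
time: 10.22
tool_pos: [0.4709, 0.2999, 0.2117]
tcp_rot: [-3.139, 0.009, -0.006]
wrist_force: [0.3, -0.3, -0.7]
width: 0.193
grip_force: 49.0
time: 10.88
tool_pos: [0.4338, 0.0637, 0.21]
tcp_rot: [-3.141, 0.009, -0.003]
wrist_force: [-0.3, 0.4, 0.4]
width: 0.191
grip_force: 49.0
t 10.88 pos [0.4338 0.0637 0.21  ] yaw -0.006 tilt [0.0019 0.0003] width 0.191 grip 49.0 F [-0.3  0.4  0.4]
az -0.006 then cm [0.12 0.03 8.  ]
```

```bash
python3 -m crank '[[[0.1,0,2.6,0,0,-0.007],[0,0,2.6,0,0,0],[0,0,2.6,0,0,0],[0,0,2.6,0,0,0],[0,0,2.6,0,0,0],[0,0,2.6,0,0,0],[0,0,0,0,0,0],[0,0,0,0,0,0]]]'; python3 -c "
from h import *
go(.435,.0634,.0395,0)"
```

```text
time: 11.55
tool_pos: [0.4335, 0.0664, 0.0523]
tcp_rot: [3.142, 0.012, -0.006]
wrist_force: [0.2, 1.2, -0.4]
width: 0.194
grip_force: 49.0
t 11.55 pos [0.4335 0.0664 0.0523] yaw 0.007 tilt [-0.0037 -0.    ] width 0.194 grip 49.0 F [ 0.2  1.2 -0.4]
az 0.007 then cm [0.15 0.3  1.28]
```

```bash
python3 -m crank '[[[0.15,0.3,0,0,0,0.005],[0,0,0.6,0,0,0],[0,0,0.6,0,0,0],[0,0,0,0,0,0],[0,0,0,0,0,0]]]'; python3 -c "
from h import *
go(.435,.0634,.0395,0)"
```

```text
time: 11.97
tool_pos: [0.4363, 0.0624, 0.0415]
tcp_rot: [-3.142, -0.001, -0.0]
wrist_force: [-0.7, 0.6, -1.0]
width: 0.195
grip_force: 49.1
t 11.97 pos [0.4363 0.0624 0.0415] yaw 0.001 tilt [0.0001 0.0001] width 0.195 grip 49.1 F [-0.7  0.6 -1. ]
az 0.001 then cm [-0.13 -0.1   0.2 ]
```

```bash
python3 -m crank '[[[-0.1,-0.1,0.2,0,0,0],[0,0,0,0,0,0],[0,0,0,0,0,0]]]' ;python3 -m crank '[[[0,0,0,0,0,0],[0,0,0,0,0,0],[0,0,0,0,0,0],[0,0,0,0,0,0]]]' 4.0; python3 -m crank '[[[0,0,-2.5,0,0,0],[0,0,-3.6,0,0,0],[0,0,-3.6,0,0,0],[0,0,-3.6,0,0,0],[0,0,-3.6,0,0,0],[0,0,0,0,0,-0.1],[0,0,0,0,0,-0.1]]]'; python3 -m crank '[[[1.06,-3.6,0,0,0,0],[1.06,-3.6,0,0,0,0],[1.06,-3.6,0,0,0,0],[1.06,-3.6,0,0,0,0],[1.06,-3.6,0,0,0,0],[1.06,-3.6,0,0,0,0],[1.06,-3.6,0,0,0,0],[1.06,-3.6,0,0,0,0]]]' 3.4; python3 -m crank '[[[0,0,2.9,0,0,0],[0,0,2.9,0,0,0],[0,0,2.9,0,0,0],[0,0,0,0,0,0],[0,0,0,0,0,0],[0,0,0,0,0,0]]]';  python3 -c "
from h import *
go(.4608,.3613,.0325,.2)
im=[cv2.resize(read_camera(n)[r:r+120,c:c+140],None,fx=4,fy=4,interpolation=3) for n,r,c in (('top',150,310),('side',140,290))]
cv2.imwrite('pics/g3.png',cv2.resize(np.hstack(im),(800,343)))"
```

```text
time: 12.22
tool_pos: [0.4353, 0.0634, 0.0393]
tcp_rot: [-3.142, -0.001, -0.0]
wrist_force: [-0.7, 0.6, -0.6]
width: 0.186
grip_force: 49.1
time: 12.55
tool_pos: [0.4354, 0.0634, 0.0394]
tcp_rot: [-3.142, -0.001, -0.0]
wrist_force: [0.0, 0.7, 0.6]
width: 0.473
grip_force: 0.0
time: 13.13
tool_pos: [0.4377, 0.0636, 0.2121]
tcp_rot: [3.125, 0.322, 0.012]
wrist_force: [-0.6, 0.4, -0.9]
width: 0.468
grip_force: 0.0
time: 13.8
tool_pos: [0.4607, 0.3644, 0.2082]
tcp_rot: [3.126, 0.315, 0.0]
wrist_force: [0.6, 0.5, -0.1]
width: 0.398
grip_force: 0.0
time: 14.3
tool_pos: [0.4617, 0.3629, 0.1226]
tcp_rot: [-3.125, -0.315, -0.002]
wrist_force: [0.4, -0.1, 0.4]
width: 0.397
grip_force: 0.0
t 14.3 pos [0.4617 0.3629 0.1226] yaw 0.201 tilt [0.0011 0.0008] width 0.397 grip 0.0 F [ 0.4 -0.1  0.4]
az 0.001 then cm [-0.12  0.14  9.01]
```

View pics/g3.png

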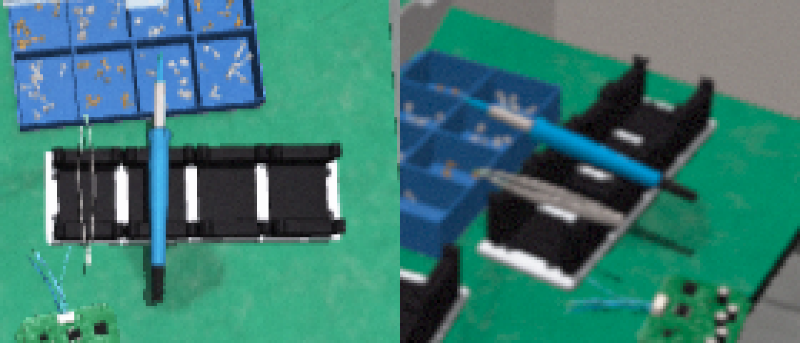

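The tweezers (85,190) and iron (158,215) lie along the first two notches from the left, both across the two uprights. Next is the pen.

```bash
python3 -m crank '[[[-0.1,0.15,0,0,0,0],[0,0,3,0,0,0],[0,0,3,0,0,0],[0,0,3,0,0,0],[0,0,0,0,0,0],[0,0,0,0,0,0],[0,0,0,0,0,0]]]'; python3 -c "
from h import *
go(.4608,.3613,.0325,.2)"
```

```text
time: 14.98
tool_pos: [0.4612, 0.3614, 0.0331]
tcp_rot: [-3.125, -0.314, -0.003]
wrist_force: [-0.1, -0.9, 1.0]
width: 0.397
grip_force: 0.0
t 14.98 pos [0.4612 0.3614 0.0331] yaw 0.201 tilt [0.0015 0.0013] width 0.397 grip 0.0 F [-0.1 -0.9  1. ]
az 0.001 then cm [-0.04  0.01  0.06]
```

```bash
python3 -m crank '[[[0,0,0,0,0,0],[0,0,0,0,0,0],[0,0,0,0,0,0],[0,0,0,0,0,0],[0,0,0,0,0,0],[0,0,0,0,0,0]]]' 0 40; python3 -m crank '[[[0,0,-2.5,0,0,0],[0,0,-3.8,0,0,0],[0,0,-3.8,0,0,0],[0,0,-3.8,0,0,0],[0,0,-3.8,0,0,0],[0,0,0,0,0,0],[0,0,0,0,0,0.1],[0,0,0,0,0,0.1]]]'; python3 -m crank '[[[-0.37,3.98,0,0,0,0],[-0.37,3.98,0,0,0,0],[-0.37,3.98,0,0,0,0],[-0.37,3.98,0,0,0,0],[-0.37,3.98,0,0,0,0],[-0.37,3.98,0,0,0,0],[-0.37,3.98,0,0,0,0],[-0.37,3.98,0,0,0,0]]]'; python3 -m crank '[[[-0.37,3.9,0,0,0,0],[0,0,0,0,0,0],[0,0,0,0,0,0]]]';  python3 -c "
from h import *
go(.428,.0034,.0335,0)"
```

```text
time: 15.48
tool_pos: [0.4616, 0.3618, 0.0335]
tcp_rot: [-3.124, -0.315, -0.005]
wrist_force: [-0.8, -0.8, 6.8]
width: 0.137
grip_force: 39.5
time: 16.15
tool_pos: [0.4609, 0.3614, 0.2103]
tcp_rot: [-3.139, 0.006, -0.004]
wrist_force: [-0.4, 0.2, -1.3]
width: 0.137
grip_force: 39.3
time: 16.82
tool_pos: [0.4303, 0.0409, 0.2087]
tcp_rot: [-3.142, -0.003, -0.002]
wrist_force: [0.9, -0.3, -0.5]
width: 0.131
grip_force: 39.3
time: 17.07
tool_pos: [0.4271, 0.0015, 0.2086]
tcp_rot: [-3.141, 0.007, -0.002]
wrist_force: [0.2, 0.0, 0.0]
width: 0.136
grip_force: 39.3
t 17.07 pos [0.4271 0.0015 0.2086] yaw -0.004 tilt [0.0011 0.0001] width 0.136 grip 39.3 F [0.2 0.  0. ]
az -0.004 then cm [ 0.09 -0.19 17.51]
```

```bash
python3 -m crank '[[[0.1,-0.2,2.7,0,0,-0.005],[0,0,2.7,0,0,0],[0,0,2.7,0,0,0],[0,0,2.7,0,0,0],[0,0,2.7,0,0,0],[0,0,2.7,0,0,0],[0,0,0,0,0,0],[0,0,0,0,0,0]]]'; python3 -c "
from h import *
go(.428,.0034,.0335,0)"
```

```text
time: 17.73
tool_pos: [0.4266, 0.0068, 0.0451]
tcp_rot: [-3.141, -0.012, 0.007]
wrist_force: [0.1, 0.3, -0.4]
width: 0.138
grip_force: 39.3
t 17.73 pos [0.4266 0.0068 0.0451] yaw 0.008 tilt [-0.0043  0.0005] width 0.138 grip 39.3 F [ 0.1  0.3 -0.4]
az 0.008 then cm [0.14 0.34 1.16]
```

```bash
python3 -m crank '[[[0.15,0.35,0,0,0,0.007],[0,0,0.6,0,0,0],[0,0,0.5,0,0,0],[0,0,0,0,0,0],[0,0,0,0,0,0]]]'; python3 -c "
from h import *
go(.428,.0034,.0335,0)"
```

```text
time: 18.15
tool_pos: [0.4299, 0.0019, 0.0356]
tcp_rot: [-3.142, 0.002, -0.001]
wrist_force: [-0.7, -0.3, 0.2]
width: 0.142
grip_force: 39.3
t 18.15 pos [0.4299 0.0019 0.0356] yaw -0.001 tilt [0.0005 0.    ] width 0.142 grip 39.3 F [-0.7 -0.3  0.2]
az -0.001 then cm [-0.19 -0.15  0.21]
```

```bash
python3 -m crank '[[[-0.2,-0.15,0.2,0,0,0],[0,0,0,0,0,0],[0,0,0,0,0,0]]]' ;python3 -m crank '[[[0,0,0,0,0,0],[0,0,0,0,0,0],[0,0,0,0,0,0],[0,0,0,0,0,0]]]' 4.0; python3 -m crank '[[[0,0,-2.5,0,0,0],[0,0,-3.7,0,0,0],[0,0,-3.7,0,0,0],[0,0,-3.7,0,0,0],[0,0,-3.7,0,0,0],[0,0,0,0,0,-0.1],[0,0,0,0,0,-0.1]]]'; python3 -m crank '[[[0.87,-3.68,0,0,0,0],[0.87,-3.68,0,0,0,0],[0.87,-3.68,0,0,0,0],[0.87,-3.68,0,0,0,0],[0.87,-3.68,0,0,0,0],[0.87,-3.68,0,0,0,0],[0.87,-3.68,0,0,0,0],[0.87,-3.68,0,0,0,0]]]' 5.0; python3 -m crank '[[[0.87,-3.68,0,0,0,0],[0.87,-3.68,0,0,0,0],[0.87,-3.68,0,0,0,0],[0,0,0,0,0,0],[0,0,0,0,0,0]]]';  python3 -c "
from h import *
go(.4415,.4195,.0425,.2)
im=[cv2.resize(read_camera(n)[r:r+120,c:c+140],None,fx=4,fy=4,interpolation=3) for n,r,c in (('top',150,310),('side',240,180))]
cv2.imwrite('pics/g4.png',cv2.resize(np.hstack(im),(800,343)))"
```

```text
time: 18.4
tool_pos: [0.428, 0.0035, 0.0336]
tcp_rot: [-3.142, 0.002, -0.001]
wrist_force: [0.1, 0.4, 1.1]
width: 0.138
grip_force: 39.5
time: 18.73
tool_pos: [0.4276, 0.0034, 0.0332]
tcp_rot: [3.142, -0.002, -0.0]
wrist_force: [0.5, 0.3, 0.2]
width: 0.471
grip_force: 0.0
time: 19.32
tool_pos: [0.4302, 0.0033, 0.21]
tcp_rot: [3.124, 0.319, 0.011]
wrist_force: [-0.2, -0.8, -1.0]
width: 0.465
grip_force: 0.0
time: 19.98
tool_pos: [0.4374, 0.3076, 0.2061]
tcp_rot: [3.126, 0.312, -0.0]
wrist_force: [1.4, 0.5, 0.2]
width: 0.586
grip_force: 0.0
time: 20.4
tool_pos: [0.4411, 0.4207, 0.2054]
tcp_rot: [3.125, 0.316, -0.002]
wrist_force: [0.6, -0.7, -0.9]
width: 0.588
grip_force: 0.0
t 20.4 pos [0.4411 0.4207 0.2054] yaw 0.202 tilt [-0.0009 -0.001 ] width 0.588 grip 0.0 F [ 0.6 -0.7 -0.9]
az 0.002 then cm [ 0.02  0.13 16.29]
```

View pics/g4.png

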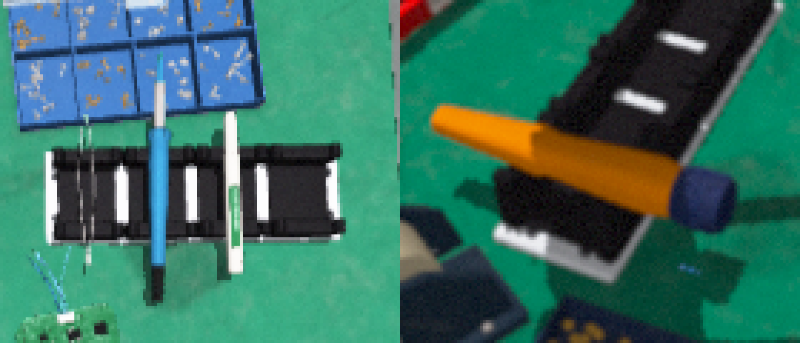

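The pen lies in the third notch at (232,190), and the driver is undisturbed at (590,165) in the side half. Now the driver.

```bash
python3 -m crank '[[[0,0.13,2.5,0,0,0],[0,0,2.5,0,0,0],[0,0,2.5,0,0,0],[0,0,2.5,0,0,0],[0,0,0,0,0,0],[0,0,0,0,0,0],[0,0,0,0,0,0]]]'; python3 -c "
from h import *
go(.4415,.4195,.0425,.2)"
```

```text
time: 21.08
tool_pos: [0.4428, 0.4175, 0.1078]
tcp_rot: [-3.125, -0.31, -0.002]
wrist_force: [0.4, 0.5, 0.5]
width: 0.586
grip_force: 0.0
t 21.08 pos [0.4428 0.4175 0.1078] yaw 0.198 tilt [0.0013 0.001 ] width 0.586 grip 0.0 F [0.4 0.5 0.5]
az -0.002 then cm [-0.09 -0.22  6.53]
```

```bash
python3 -m crank '[[[-0.1,-0.2,0,0,0,0],[0,0,2.2,0,0,0],[0,0,2.2,0,0,0],[0,0,2.1,0,0,0],[0,0,0,0,0,0],[0,0,0,0,0,0],[0,0,0,0,0,0]]]'; python3 -m crank '[[[0,0,0,0,0,0],[0,0,0,0,0,0],[0,0,0,0,0,0],[0,0,0,0,0,0],[0,0,0,0,0,0],[0,0,0,0,0,0]]]' 0 70;  python3 -c "
from h import *
go(.428,-.0566,.21,0)"
```

```text
time: 21.67
tool_pos: [0.4417, 0.4208, 0.0435]
tcp_rot: [-3.124, -0.312, -0.004]
wrist_force: [-0.1, -0.2, 0.3]
width: 0.587
grip_force: 0.0
time: 22.17
tool_pos: [0.442, 0.421, 0.0437]
tcp_rot: [-3.124, -0.311, -0.005]
wrist_force: [-0.2, -0.1, 6.5]
width: 0.307
grip_force: 69.7
t 22.17 pos [0.442  0.421  0.0437] yaw 0.199 tilt [0.0032 0.0028] width 0.307 grip 69.7 F [-0.2 -0.1  6.5]
az 0.199 then cm [ -1.4   47.76 -16.63]
```

```bash
python3 -m crank '[[[0,0,-2.5,0,0,0],[0,0,-3.8,0,0,0],[0,0,-3.8,0,0,0],[0,0,-3.8,0,0,0],[0,0,-3.8,0,0,0],[0,0,0,0,0,0],[0,0,0,0,0,0.1],[0,0,0,0,0,0.1]]]'; python3 -m crank '[[[-0.12,3.98,0,0,0,0],[-0.12,3.98,0,0,0,0],[-0.12,3.98,0,0,0,0],[-0.12,3.98,0,0,0,0],[-0.12,3.98,0,0,0,0],[-0.12,3.98,0,0,0,0],[-0.12,3.98,0,0,0,0],[-0.12,3.98,0,0,0,0]]]'; python3 -m crank '[[[-0.12,3.9,0,0,0,0],[-0.12,3.9,0,0,0,0],[-0.12,3.9,0,0,0,0],[-0.12,3.9,0,0,0,0],[0,0,0,0,0,0],[0,0,0,0,0,0],[0,0,0,0,0,0]]]';  python3 -c "
from h import *
go(.428,-.0566,.044,0)"
```

```text
time: 22.83
tool_pos: [0.441, 0.4201, 0.2201]
tcp_rot: [-3.14, 0.009, -0.004]
wrist_force: [-1.2, -0.1, -0.6]
width: 0.311
grip_force: 68.8
time: 23.5
tool_pos: [0.4299, 0.0996, 0.2184]
tcp_rot: [-3.142, 0.001, -0.001]
wrist_force: [0.8, -0.6, -0.7]
width: 0.309
grip_force: 69.1
time: 24.08
tool_pos: [0.4254, -0.0547, 0.2182]
tcp_rot: [-3.141, 0.004, -0.0]
wrist_force: [0.2, -0.7, -1.6]
width: 0.307
grip_force: 69.3
t 24.08 pos [ 0.4254 -0.0547  0.2182] yaw -0.003 tilt [0.0001 0.0007] width 0.307 grip 69.3 F [ 0.2 -0.7 -1.6]
az -0.003 then cm [ 0.26  0.19 17.42]
```

```bash
python3 -m crank '[[[0.26,0.2,2.4,0,0,-0.003],[0,0,2.4,0,0,0],[0,0,2.4,0,0,0],[0,0,2.4,0,0,0],[0,0,2.4,0,0,0],[0,0,2.4,0,0,0],[0,0,0,0,0,0],[0,0,0,0,0,0]]]'; python3 -c "
from h import *
go(.428,-.0566,.044,0)"
```

```text
time: 24.75
tool_pos: [0.4267, -0.0549, 0.0732]
tcp_rot: [-3.141, -0.007, 0.006]
wrist_force: [0.0, 0.6, -0.7]
width: 0.305
grip_force: 69.3
t 24.75 pos [ 0.4267 -0.0549  0.0732] yaw 0.005 tilt [-0.004  0.001] width 0.305 grip 69.3 F [ 0.   0.6 -0.7]
az 0.005 then cm [0.13 0.17 2.92]
```

```bash
python3 -m crank '[[[0.1,0.15,0,0,0,0.004],[0,0,1,0,0,0],[0,0,0.9,0,0,0],[0,0,0.7,0,0,0],[0,0,0,0,0,0],[0,0,0,0,0,0]]]'; python3 -c "
from h import *
go(.428,-.0566,.044,0)"
```

```text
time: 25.25
tool_pos: [0.4284, -0.0582, 0.0477]
tcp_rot: [-3.141, 0.004, 0.002]
wrist_force: [-0.6, -0.0, -1.2]
width: 0.309
grip_force: 69.3
t 25.25 pos [ 0.4284 -0.0582  0.0477] yaw -0.002 tilt [-0.0016  0.0003] width 0.309 grip 69.3 F [-0.6 -0.  -1.2]
az -0.002 then cm [-0.04 -0.16  0.37]
```

```bash
python3 -m crank '[[[0,-0.15,0,0,0,0],[0,0,0.3,0,0,0],[0,0,0,0,0,0],[0,0,0,0,0,0]]]'; python3 -m crank '[[[0,0,0,0,0,0],[0,0,0,0,0,0],[0,0,0,0,0,0],[0,0,0,0,0,0]]]' 5.2; python3 -m crank '[[[0,0,-2.5,0,0,0],[0,0,-3.7,0,0,0],[0,0,-3.7,0,0,0],[0,0,-3.7,0,0,0],[0,0,-3.7,0,0,0],[0,0,0,0,0,0],[0,3,0,0,0,0],[0,3,0,0,0,0]]]'; python3 -m crank '[[[0,4,0,0,0,0],[0,4,0,0,0,0],[0,4,0,0,0,0],[0,4,0,0,0,0],[0,4,0,0,0,0],[0,4,0,0,0,0],[0,0,0,0,0,0],[0,0,0,0,0,0]]]';  python3 -c "
from h import *
go(.428,-.3,.21,0)
im=[cv2.resize(read_camera(n)[r:r+120,c:c+140],None,fx=4,fy=4,interpolation=3) for n,r,c in (('top',150,310),('side',120,290))]
cv2.imwrite('pics/g5.png',cv2.resize(np.hstack(im),(800,343)))"
```

```text
time: 25.58
tool_pos: [0.4291, -0.0568, 0.0453]
tcp_rot: [3.142, -0.004, -0.0]
wrist_force: [-0.5, 0.4, -0.3]
width: 0.307
grip_force: 69.3
time: 25.92
tool_pos: [0.4293, -0.0568, 0.0455]
tcp_rot: [3.142, -0.003, 0.001]
wrist_force: [1.2, -0.5, 0.7]
width: 0.609
grip_force: 0.0
time: 26.58
tool_pos: [0.4299, -0.1166, 0.2197]
tcp_rot: [3.141, 0.002, 0.005]
wrist_force: [-0.3, 0.6, 0.6]
width: 0.608
grip_force: 0.0
time: 27.25
tool_pos: [0.428, -0.3585, 0.2176]
tcp_rot: [-3.141, 0.009, 0.001]
wrist_force: [0.7, 0.2, 0.0]
width: 0.609
grip_force: 0.0
t 27.25 pos [ 0.428  -0.3585  0.2176] yaw -0.006 tilt [-0.0006  0.0007] width 0.609 grip 0.0 F [0.7 0.2 0. ]
az -0.006 then cm [-0.   -5.85  0.76]
```

View pics/g5.png

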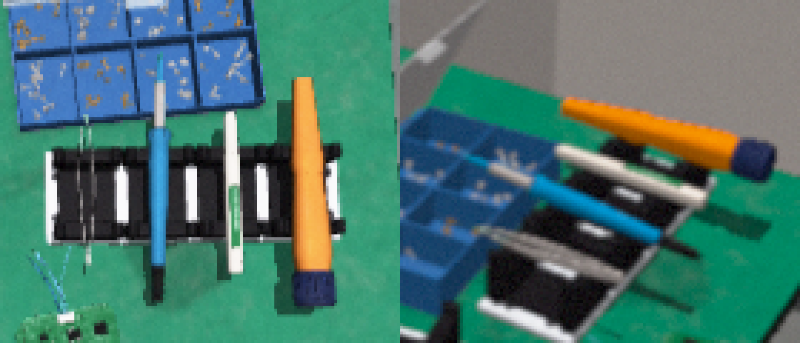

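All four tools lie in their notches: tweezers (85,190), iron (158,215), pen (232,190), driver (310,190). The arm is clear of everything, so I'm handing in.

```bash
python3 -c "
from workcell import *
print(finish_job())"
```

```text
the job is handed in; nothing more can be done
None
```

The four tools lie in the target rack in reverse order (left to right: tweezers, soldering iron, flux pen, torque driver), as the last pictures show; I handed the job in at about 27 s, and the verdict was not shown.

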